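Fit an electrode and set the gland nut of a lab cell

TASK

Take the rod electrode with the plain round head from the rack and lower it, end down, through the knurled gland nut into the neck of the glass cell until its head sits fully home, and let go of it. Then screw the nut clockwise (seen from above) until it bottoms out, back it off a quarter turn, and finish still gripping the nut there: do not let go of it. Leave the electrode home and everything else where it stands.

Things in the scene. Friction and masses are not known exactly. Their poses are not given: they have to be found in the camera images.
- electrode: the electrode to fit: straight dark graphite rod, 8 mm in diameter, 70 mm long below its plain ROUND black head, 16 mm in diameter and 24 mm tall (a 3 mm brass pin on top). 25 to 50 g. Origin on the axis at the underside of the head, z up towards the head. At the start it stands upright in one of the rack's three holes, the head's underside resting on the rack's top, 80 mm above the table
- rack: fixed white block, 60 (its x) x 160 (its y) x 80 mm tall, origin at the centre of its underside, z up; three vertical holes of 11 mm in a row along its y axis at y = -50, 0 and +50 mm; one rod stands in each, in any order. Its place and yaw vary.
- cell_mouth (a point): centre of the open mouth of the cell's white threaded neck, 154 mm above the table: a vertical hole 11 mm in diameter, neck 20 mm outside, rising through the middle of the nut. The electrode's shank goes down it, clear for its whole length, and the head's underside comes to rest on the neck's rim (home: electrode origin at this point)
- cell: fixed glass cell (tube 48 mm across) on an ivory board 120 x 100 mm on rubber feet, closed by a black rubber stopper (52 mm across, top 112 mm above the table) from which the threaded neck rises; a white stop flange 29 mm across on the neck, top at 126 mm. Origin on the axis of the neck at table height, z up. Its place and yaw vary; it may be left or right of the robot
- nut: black knurled round gland nut, 40 mm in diameter, 24 mm tall, already started on the threaded neck. Origin on its axis at its underside: 126 mm above the table when bottomed out, higher when unscrewed (6 mm per full turn). Its x axis is a short white line on its top; bottomed out, the line points along the cell's +x. Sides free to grip; only neck and flange within 14 mm below it
- nut_center (a point): middle of the nut, on its axis, 12 mm above its underside: a good height for the grip. With the electrode home, its head reaches 28 mm above the bottomed nut's top (40 mm above this point), the pin 3 mm more.
- nut_turn (a joint): turn of the nut in rad: 0 = bottomed out on the hard stop, growing counter-clockwise seen from above (unscrewing), up to 3.3; starts between 1.2 and 2.6. The thread drags with about 0.12 N m and the nut stays where it is left; at 0 the torque rises sharply and the grip slips if forced
- rod_square: loose bystander: steel rod like the electrode (8 mm shank, 70 mm long) but with a SQUARE black head 18 x 18 x 24 mm; stands in the rack; origin at the underside of the head
- rod_disc: loose bystander: dark rod like the electrode (8 mm shank, 70 mm long) but with a flat disc head 24 mm across, 9 mm thick; stands in the rack; origin at the underside of the head
- vial: loose bystander: glass vial 28 mm across, 50 mm tall; origin at its underside
- beaker: loose bystander: open glass beaker 60 mm across, 75 mm tall; origin at its underside
- weight: loose bystander: brass knob weight 28 mm across, 36 mm tall; origin at its underside
- driver: loose bystander: screwdriver about 160 mm long, lying; origin near its middle, on the table
- reagent: loose bystander: amber bottle 52 mm across, 110 mm tall; origin at its underside
- clip: loose bystander: steel crocodile clip about 65 mm long, 13 mm high, lying; origin near its middle, on the table

How it is judged:
By the outcome, as a careful person would: the job done as asked, in the order asked, and still so for the second after the job is handed in, while the arm keeps its last pose, push and grip.
It also fails if it takes over 72 s, if anything falls off the work surface, if the arm or the gripper's body presses on something with over 40 N, if the wrist force passes 120 N, or if a joint passes its speed limit or range.

ROBOT

A 6-joint arm with a two-finger parallel gripper is mounted at the origin on the work surface. World frame = base frame: x ahead of the robot, y to its left, z up, the work surface at z = 0. Lengths are in m, angles in rad, forces in N, time in s.
With the tool pointing down it reaches from about 0.25 to 0.775 m from the base axis. Payload 4 kg.
Tool frame: the origin (TCP) lies at the centre of the arm's flange, where the gripper is bolted on; the fingertips stand ahead of it and the grasp point (between the pads) lies 180 mm ahead of it (robot.tcp_to_tips is the z of the fingertips in the tool frame, in m); z points along the fingers, y is the direction in which the jaws open and shut (so a half turn about z gives the same grasp; the last joint's range is limited). The gripper opens to 94 mm and grips with 3 to 60 N. Pads are 16 mm wide; open, the fingers measure 119 mm over their backs; the gripper's body (75 mm by 177 mm) begins 78 mm behind the grasp point.
Start: joints at [1.074, 0.087, 1.371, -0, 1.684, -0.103], TCP at [0.211, 0.508, 0.405] pointing down, gripper open.
Joint ranges: [-3.1, 3.1], [-0.76, 2.03], [0.27, 2.55], [-1.08, 4.22], [0.17, 2.65], [-2.57, 2.57]. Speed limits (rad/s): [2.79, 2.79, 3.14, 3.14, 3.14, 3.14].

INTERFACE

Orientations are given as [roll, pitch, yaw] about the fixed x, y, z axes, in that order (R = Rz(yaw) Ry(pitch) Rx(roll)).
In Python, from bench import robot gives the robot as it stands.
- The arm moves only by the tool move_arm, never from a script. Its argument "increments" is a list that holds one entry, the list of rows, each a list of 7 numbers: the opening, from 0 (shut) to 1 (fully open), then the shift along the tool's x, y, z as a fraction of full scale, then the turn, a rotation vector about the tool's x, y, z as a fraction of full scale. In form: [[[jaw, dx, dy, dz, rx, ry, rz], ...]]. A call has 1 to 8 rows; each row is the pose to reach, as a shift and turn from the pose commanded when the call began, along the tool's axes at that moment; what a row does not reach only later rows make up. Full scale, the value 1, is 0.1 m for a shift and pi/2 rad for a turn. A row lasts 1/12 s, in which the tool goes at most 41.7 mm and 7.16 degrees, less where a joint would pass 70% of its speed; a pose out of reach is approached as far as the arm can. A call with a number of a shift or a turn outside -1 to 1 is refused whole. A call with a gripper value outside its range is refused whole. The fingers move at their own pace and stop on an object; the grip force is fixed at half the most. Time passes only in rows, so rows that repeat a pose let the fingers close. It gives the time, the measured TCP pose, the force and the opening at its end, in the units of the state.
- robot.get_obs(): the state, without advancing time (a new reading comes with each control period).
- robot.snapshot(name): name is "scene" or "top" or "wrist"; returns (picture, depth): 400x640x3 uint8, red, green, blue; 400x640 float32, m along the optical axis (not along the pixel's ray), 0 where there is no reading.
- robot.camera_params(name): a dict with "mtx" (3x3 intrinsics, pixels), "k1" (the pictures are not rectified: a ray, as slopes to the right and down, at radius r is drawn at 1 + k1 r^2 times it, then the intrinsics apply), "R" (3x3) and "t" (3): a world point X has camera coordinates R X + t. Camera axes: x right, y down, z forward; pixel columns grow to the right and rows downward; lengths in m; the calibration is good to about 2 mm. A picture is of the moment at which its call begins: read the wrist's pose just before it. camera_params takes no time and is no camera call; for the wrist camera it gives the pose at the moment of the call.
- robot.close_job(): hands the job in, once; it reports no verdict.
The state is a dict: "time": time; "joint_positions": joint angles; "qvel": joint speeds; "joint_torque": joint torques, N m; "tool_pos": TCP position; "ee_rot": TCP orientation; "wrist_force": force on the tool from outside, world axes, zero at the start; "wrist_torque": the same for the moment, N m; "width": finger opening in m.
Only numpy, scipy, OpenCV 4.12 (cv2) and the standard library are available. Lean on these libraries where they do the work, as an engineer would, in place of code of your own. Each camera call takes 0.05 s, during which the arm holds its last target.

## Working session

There is one attempt and no reset: what is moved stays moved. The work goes in short steps, Python scripts to look and compute and a tool call to move; the robot and the scene stay as the last step left them, time stands still between calls to the robot, and variables do not carry over. Pictures are saved under pics/ and viewed, and the job is handed in when it is done.

Besides the shell and the picture viewer there is one more tool, called as name(argument=value, ...), one argument or row to a line, values as JSON. move_arm: Moves the arm, as the interface text tells. Its arguments: {"type":"object","properties":{"increments":{"type":"array","items":{"type":"array","items":{"type":"array","items":{"type":"number","minimum":-1,"maximum":1}}}}},"required":["increments"]}

```bash
ls; mkdir -p pics
python3 - <<'E'
from bench import robot
import cv2
o=robot.get_obs();print(o)
print(robot.tcp_to_tips)
for n in ["scene","top","wrist"]:
    p=robot.camera_params(n);print(n,p)
    im,d=robot.snapshot(n)
    cv2.imwrite(f"pics/{n}0.png",im[:,:,::-1])
    import numpy as np
    np.save(f"pics/{n}0.npy",d)
E
```

```text
pics
{'time': 0.0, 'joint_positions': array([ 1.07390442e+00,  8.79316953e-02,  1.37223526e+00, -2.27507372e-05,
        1.68361168e+00, -1.03102708e-01]), 'qvel': array([-6.41038361e-04, -1.41666680e-03,  9.70088144e-05, -1.42797433e-03,
       -1.15345416e-03, -1.09363844e-04]), 'joint_torque': array([ 4.34051508e-04, -3.40185463e+01, -3.02427900e+01,  7.17499922e-02,
        3.28229112e-02, -1.30099743e-04]), 'tool_pos': array([0.210982  , 0.50779613, 0.40352609]), 'ee_rot': array([-3.13941596e+00, -2.02489459e-04,  2.74780070e+00]), 'wrist_force': array([-0.78059916,  1.17007963, -0.58878029]), 'wrist_torque': array([-0.03496515,  0.01322577, -0.03110768]), 'width': 0.09427059037798502}
0.1992
scene {'mtx': array([[517.16604184,   0.        , 318.90583605],
       [  0.        , 517.16604184, 201.30389639],
       [  0.        ,   0.        ,   1.        ]]), 'k1': -0.07433808767555007, 'R': array([[ 0.88332408,  0.46862812,  0.011236  ],
       [ 0.27167226, -0.49225127, -0.82697211],
       [-0.38201145,  0.73353689, -0.56213066]]), 't': array([-0.49436162, -0.06733708,  1.74418839])}
top {'mtx': array([[397.99283318,   0.        , 318.87133705],
       [  0.        , 397.99283318, 197.14745005],
       [  0.        ,   0.        ,   1.        ]]), 'k1': -0.006389641169080925, 'R': array([[-0.00383064, -0.99992169,  0.01191371],
       [-0.99022938,  0.00213223, -0.1394318 ],
       [ 0.13939548, -0.01233142, -0.99016001]]), 't': array([-0.00232572,  0.57198295,  1.12076545])}
wrist {'mtx': array([[295.84126705,   0.        , 324.3581212 ],
       [  0.        , 295.84126705, 197.91766158],
       [  0.        ,   0.        ,   1.        ]]), 'k1': 0.01017319011869266, 'R': array([[ 3.84146412e-01,  9.23271815e-01, -8.30370043e-04],
       [ 8.98746652e-01, -3.73735987e-01,  2.29294280e-01],
       [ 2.11390606e-01, -8.88288672e-02, -9.73356792e-01]]), 't': array([-0.54912544, -0.02292282,  0.38942294])}
```

View pics/scene0.png

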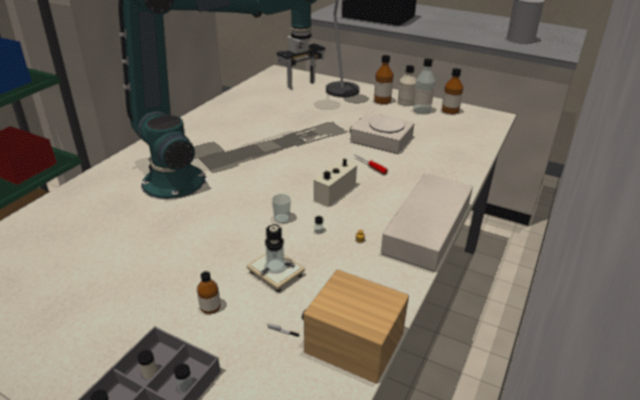

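View pics/top0.png

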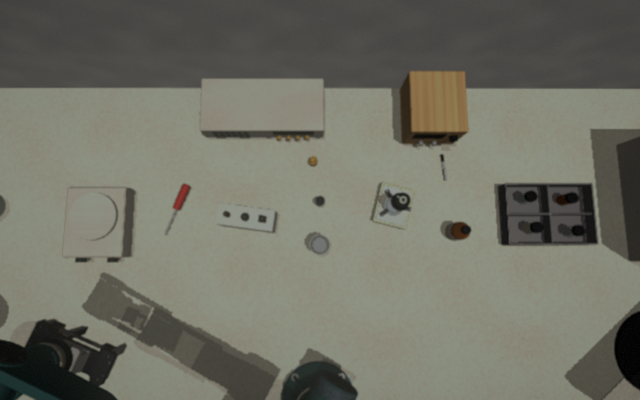

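View pics/wrist0.png

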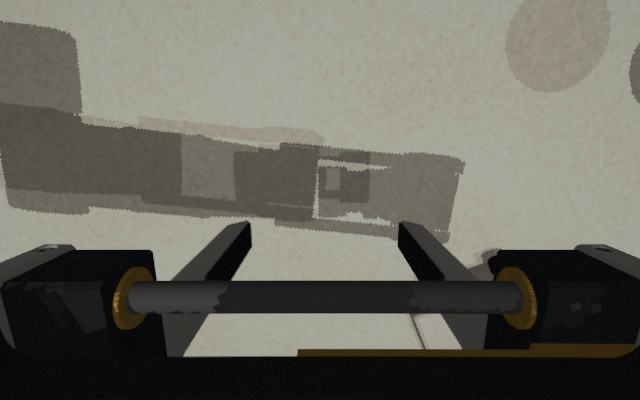

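The cell is at about top pixel (396,203) and the rack at (246,217). Next I'll zoom in on both.

Run:
```python
import cv2,numpy as np
t=cv2.imread("pics/top0.png");s=cv2.imread("pics/scene0.png")
a=cv2.resize(t[190:245,210:285],(600,440),interpolation=cv2.INTER_CUBIC)
b=cv2.resize(t[170:240,360:430],(500,500),interpolation=cv2.INTER_CUBIC)
cv2.imwrite("pics/c1.png",a);cv2.imwrite("pics/c2.png",b)
c=cv2.resize(s[150:210,300:370],(560,480),interpolation=cv2.INTER_CUBIC)
cv2.imwrite("pics/c3.png",c)
```

```text
(no output)
```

View pics/c1.png

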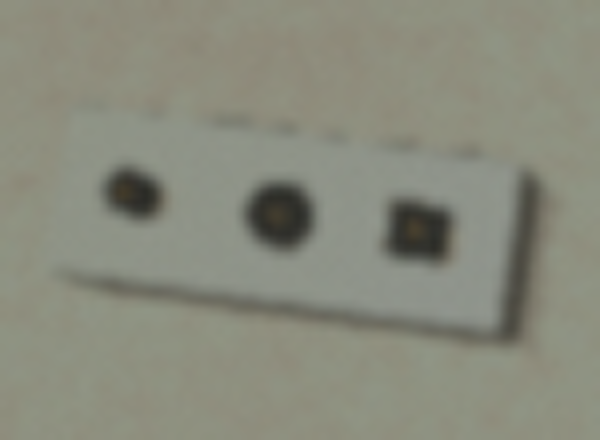

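View pics/c2.png

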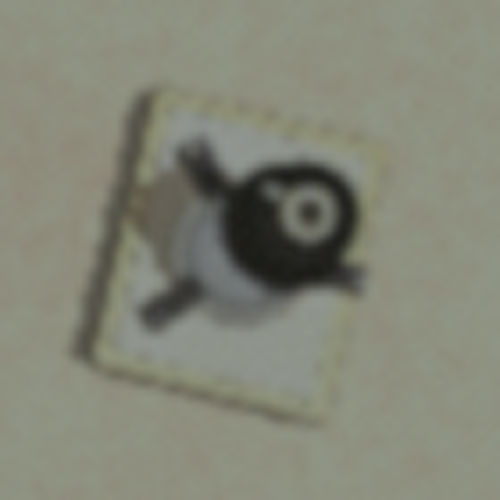

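View pics/c3.png

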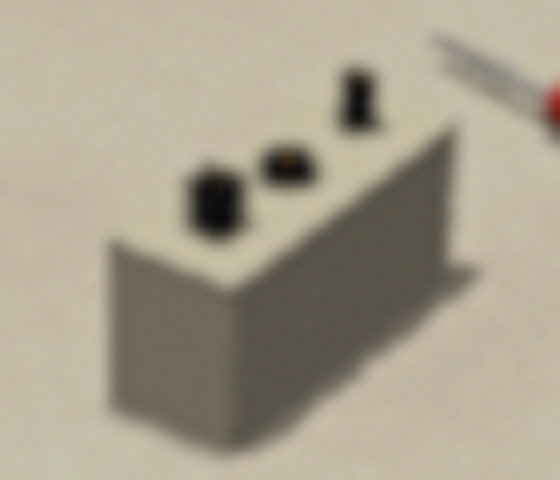

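```bash
cat > h.py <<'E'
import numpy as np, cv2
from bench import robot
from scipy.spatial.transform import Rotation as Ro
def ray(p,u,v):
    K=p["mtx"];k=np.array([p["k1"],0,0,0,0.])
    q=cv2.undistortPoints(np.array([[[u,v]]],float),K,k)[0,0]
    d=p["R"].T@np.array([q[0],q[1],1]); c=-p["R"].T@p["t"]; return c,d
def onz(p,u,v,z):
    c,d=ray(p,u,v); return c+d*(z-c[2])/d[2]
def proj(p,X):
    q=cv2.projectPoints(np.array([X],float),cv2.Rodrigues(p["R"])[0],p["t"],p["mtx"],np.array([p["k1"],0,0,0,0.]))[0]
    return q[0,0]
def Rt(o): return Ro.from_euler("xyz",o["ee_rot"]).as_matrix()
def go(target, yaw=None, o=None, R=None):
    """shift of TCP (tool axes, frac) to world target; turn frac to tool-down with jaw-dir yaw"""
    o=o or robot.get_obs(); R0=Rt(o)
    d=R0.T@(np.array(target)-o["tool_pos"])/0.1
    if R is not None: rv=Ro.from_matrix(R0.T@R).as_rotvec()/(np.pi/2)
    else: rv=None
    return d,rv
def down(yaw): # ee_rot = [pi,0,yaw]
    return Ro.from_euler("xyz",[np.pi,0,yaw]).as_matrix()
E
python3 - <<'E'
from h import *
p=robot.camera_params("top")
print("elec",onz(p,226,213.7,.105)); print("disc",onz(p,245,216.5,.09));print("sq",onz(p,262.2,218.5,.105))
n=onz(p,403.5,199.5,.154);l=onz(p,398.1,196.6,.1515);print("neck",n,"line",l,np.degrees(np.arctan2(*(l-n)[1::-1])))
b=[onz(p,360+x*.14,170+y*.14,.0) for x,y in [(155,90),(95,360),(320,420),(385,145)]]
print(np.round(b,3))
s=robot.camera_params("scene");print(proj(s,n),proj(s,onz(p,226,213.7,.105)))
E
```

```text
elec [0.51775723 0.25044263 0.105     ]
disc [0.51133662 0.20110565 0.09      ]
sq [0.50436155 0.15155771 0.105     ]
neck [ 0.54920151 -0.2254408   0.154     ] line [ 0.55729836 -0.21195932  0.1515    ] 59.01136805216968
[[ 0.622 -0.196  0.   ]
 [ 0.507 -0.168  0.   ]
 [ 0.481 -0.261  0.   ]
 [ 0.598 -0.293  0.   ]]
[273.30923007 227.69146874] [344.1206681  158.99892946]
```

move_arm(
  increments=[
    [[0.6, -1, -0.3, 0, 0, 0, 0.42], [0.6, -1, -0.3, 0, 0, 0, 0.42], [0.6, -1, -0.3, 0, 0, 0, 0.42], [0.6, -1, -0.3, 0, 0, 0, 0.42], [0.6, -1, -0.3, 0, 0, 0, 0.42], [0.6, -1, -0.3, 0, 0, 0, 0.42]],
  ],
)

```text
time: 0.65
tool_pos: [0.2924, 0.4413, 0.4043]
ee_rot: [-3.141, 0.0, 2.082]
wrist_force: [0.8, 0.1, 0.1]
width: 0.0581
```

Run:
```python
from h import *
o=robot.get_obs();print(o["joint_positions"],o["tool_pos"],o["ee_rot"])
print(go([.518,.25,.39],R=down(np.radians(82.3))))
```

```text
[8.78439270e-01 4.15891904e-02 1.41977119e+00 8.15631358e-05
 1.68094004e+00 3.67394875e-01] [0.29243265 0.44130801 0.40426616] [-3.14090299e+00  1.78556362e-04  2.08184972e+00]
(array([-2.77186151,  1.03188362,  0.14244493]), array([-3.87017509e-04,  2.51389986e-04,  4.10902194e-01]))
```

move_arm(
  increments=[
    [[0.6, -1, 0.4, 0, 0, 0, 0], [0.6, -1, 0.4, 0, 0, 0, 0], [0.6, -1, 0.4, 0, 0, 0, 0]],
  ],
)

```text
time: 0.9
tool_pos: [0.3778, 0.373, 0.4042]
ee_rot: [-3.141, 0.002, 2.087]
wrist_force: [0.6, -0.1, 0.4]
width: 0.0564
```

move_arm(
  increments=[
    [[0.6, -1, 0.4, 0, 0, 0, 0], [0.6, -1, 0.4, 0, 0, 0, 0], [0.6, -1, 0.4, 0, 0, 0, 0]],
  ],
)

```text
time: 1.15
tool_pos: [0.4626, 0.3051, 0.4041]
ee_rot: [-3.141, 0.002, 2.086]
wrist_force: [-0.2, -0.2, 0.5]
width: 0.0564
```

move_arm(
  increments=[
    [[0.6, -0.7, 0.2, 0.1, 0, 0, 0.41], [0.6, -0.7, 0.2, 0.1, 0, 0, 0.41], [0.6, -0.7, 0.2, 0.1, 0, 0, 0.41], [0.6, -0.7, 0.2, 0.1, 0, 0, 0.41], [0.6, -0.7, 0.2, 0.1, 0, 0, 0.41], [0.6, -0.7, 0.2, 0.1, 0, 0, 0.41], [0.6, -0.7, 0.2, 0.1, 0, 0, 0.41]],
  ],
)

```text
time: 1.73
tool_pos: [0.5123, 0.2565, 0.3943]
ee_rot: [-3.141, 0.0, 1.446]
wrist_force: [-0.4, 0.4, -0.5]
width: 0.0561
```

Run:
```python
from h import *
o=robot.get_obs();print(o["joint_positions"],o["tool_pos"],o["ee_rot"])
print(go([.518,.25,.39],R=down(np.radians(82.3))))
p=robot.camera_params("wrist")
im,d=robot.snapshot("wrist");cv2.imwrite("pics/w1.png",im[:,:,::-1])
print(proj(p,[.518,.25,.105]))
import pickle;pickle.dump((p,d),open("pics/w1.pkl","wb"))
```

```text
[3.65234795e-01 1.40857922e-01 1.33220771e+00 4.94878789e-05
 1.66929649e+00 4.89959519e-01] [0.51233436 0.2565171  0.39426671] [-3.14089053e+00  3.18647207e-04  1.44607656e+00]
(array([-0.05760329,  0.06435333,  0.04264033]), array([-0.000446  ,  0.00020502,  0.00615642]))
[332.06956257 206.5593416 ]
```

View pics/w1.png

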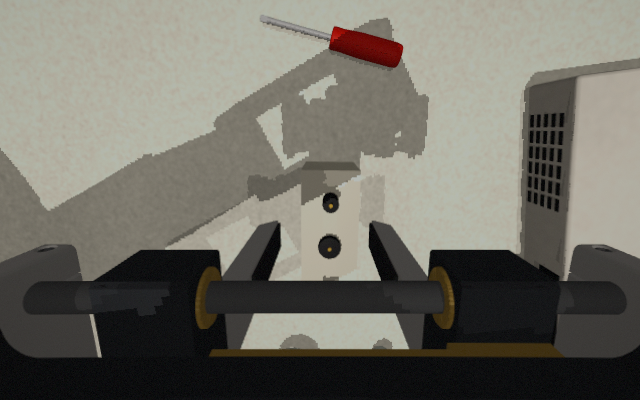

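Run:
```python
from h import *
import pickle
p,d=pickle.load(open("pics/w1.pkl","rb"))
im=cv2.imread("pics/w1.png")
cv2.imwrite("pics/w1c.png",cv2.resize(im[155:275,290:370],(480,720)[:2] if 0 else (400,600),interpolation=cv2.INTER_CUBIC))
roi=im[180:260,310:350].astype(int); m=(roi[:,:,2]-roi[:,:,0]>40)
print([(x+310,y+180) for y,x in zip(*np.where(m))])
r=im[160:290,280:380].astype(int).min(2)
```

```text
[(np.int64(329), np.int64(204)), (np.int64(330), np.int64(204)), (np.int64(331), np.int64(204)), (np.int64(332), np.int64(204)), (np.int64(329), np.int64(205)), (np.int64(330), np.int64(205)), (np.int64(331), np.int64(205)), (np.int64(332), np.int64(205)), (np.int64(329), np.int64(206)), (np.int64(330), np.int64(206)), (np.int64(331), np.int64(206)), (np.int64(332), np.int64(206)), (np.int64(329), np.int64(207)), (np.int64(330), np.int64(207)), (np.int64(331), np.int64(207)), (np.int64(332), np.int64(207)), (np.int64(330), np.int64(208)), (np.int64(329), np.int64(247)), (np.int64(330), np.int64(247)), (np.int64(328), np.int64(248)), (np.int64(329), np.int64(248)), (np.int64(330), np.int64(248)), (np.int64(331), np.int64(248)), (np.int64(327), np.int64(249)), (np.int64(328), np.int64(249)), (np.int64(329), np.int64(249)), (np.int64(330), np.int64(249)), (np.int64(331), np.int64(249)), (np.int64(328), np.int64(250)), (np.int64(329), np.int64(250)), (np.int64(330), np.int64(250)), (np.int64(328), np.int64(251)), (np.int64(329), np.int64(251))]
```

View pics/w1c.png

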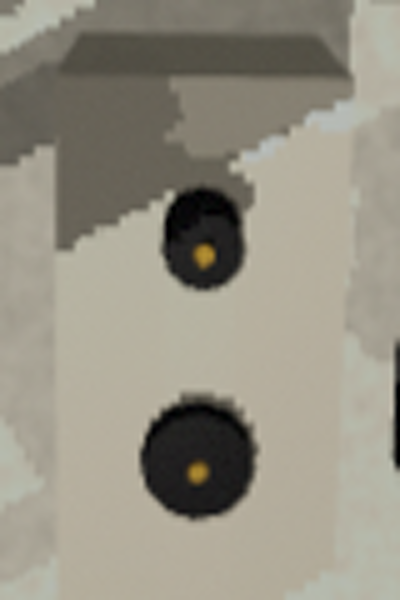

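Run:
```python
from h import *
import pickle
p,d=pickle.load(open("pics/w1.pkl","rb"))
e=onz(p,330.5,205.9,.106);k=onz(p,329.3,249.2,.091);print(e,k,np.linalg.norm(e-k),np.degrees(np.arctan2(*(e-k)[1::-1])))
R=down(np.arctan2(*(e-k)[1::-1]))
print(go([e[0],e[1],.282],R=R))
```

```text
[0.51662211 0.25108616 0.106     ] [0.50970068 0.20169885 0.091     ] 0.0520769839945007 82.02218054407872
(array([-0.04966353,  0.05090989,  1.12396306]), array([-0.00028307,  0.00011896,  0.00975871]))
```

move_arm(
  increments=[
    [[0.5, -0.05, 0.05, 0.3, 0, 0, 0.01], [0.5, -0.05, 0.05, 0.6, 0, 0, 0.01], [0.5, -0.05, 0.05, 0.8, 0, 0, 0.01], [0.5, -0.05, 0.05, 0.8, 0, 0, 0.01], [0.5, -0.05, 0.05, 0.8, 0, 0, 0.01]],
  ],
)

```text
time: 2.2
tool_pos: [0.5162, 0.2511, 0.3136]
ee_rot: [-3.139, 0.001, 1.43]
wrist_force: [-1.0, -0.2, 0.4]
width: 0.0468
```

Run:
```python
from h import *
o=robot.get_obs();print(o["tool_pos"],o["ee_rot"])
print(go([.5167,.251,.282],R=down(np.radians(82.0))))
p=robot.camera_params("wrist")
im,d=robot.snapshot("wrist");cv2.imwrite("pics/w2.png",im[:,:,::-1])
```

```text
[0.51621361 0.25111858 0.3136056 ] [-3.13896895e+00  1.36623511e-03  1.43014977e+00]
(array([-6.04309686e-05,  5.81134191e-03,  3.16042249e-01]), array([-0.00167074,  0.00086892, -0.00065063]))
```

View pics/w2.png

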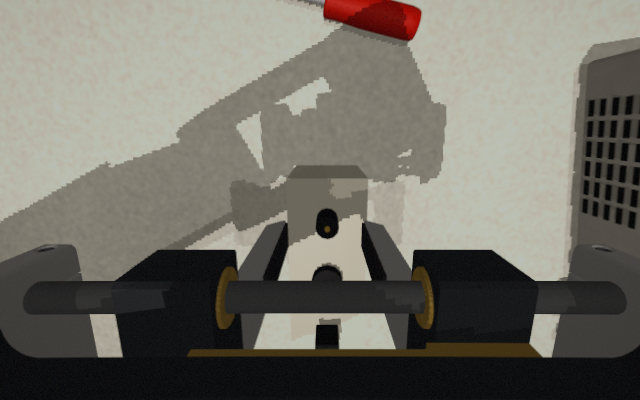

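move_arm(
  increments=[
    [[0.5, 0, 0, 0.2, 0, 0, 0], [0.5, 0, 0, 0.31, 0, 0, 0], [0.5, 0, 0, 0.31, 0, 0, 0], [0.5, 0, 0, 0.31, 0, 0, 0]],
  ],
)

```text
time: 2.58
tool_pos: [0.5167, 0.2511, 0.2842]
ee_rot: [3.142, -0.0, 1.429]
wrist_force: [0.7, 0.0, 0.5]
width: 0.0471
```

move_arm(
  increments=[
    [[0.1, 0, 0, 0, 0, 0, 0], [0.1, 0, 0, 0, 0, 0, 0], [0.1, 0, 0, 0, 0, 0, 0], [0.1, 0, 0, 0, 0, 0, 0], [0.1, 0, 0, 0, 0, 0, 0], [0.1, 0, 0, 0, 0, 0, 0]],
  ],
)

```text
time: 3.08
tool_pos: [0.5167, 0.251, 0.2841]
ee_rot: [3.141, -0.0, 1.428]
wrist_force: [0.5, 0.4, 1.2]
width: 0.0152
```

Run:
```python
from h import *
o=robot.get_obs();print(o["tool_pos"],o["ee_rot"],o["wrist_force"],o["width"])
p=robot.camera_params("wrist")
im,d=robot.snapshot("wrist");cv2.imwrite("pics/w3.png",im[:,:,::-1])
```

```text
[0.51672725 0.2510439  0.28408917] [ 3.14099093e+00 -3.67781203e-04  1.42833206e+00] [0.5182644  0.44100831 1.22469317] 0.015171942227083691
```

View pics/w3.png

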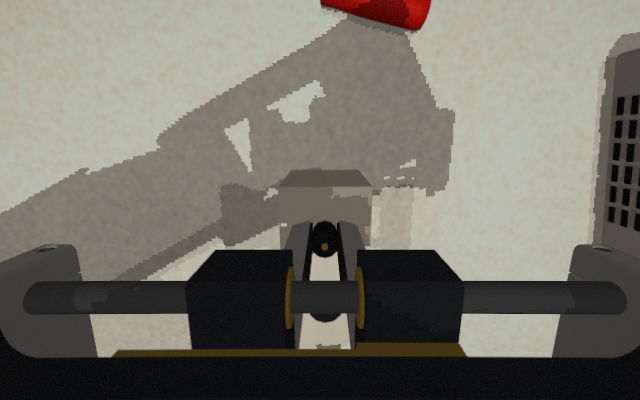

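move_arm(
  increments=[
    [[0.05, 0, 0, -0.2, 0, 0, 0], [0.05, 0, 0, -0.5, 0, 0, 0], [0.05, 0, 0, -0.8, 0, 0, 0], [0.05, 0, 0, -1, 0, 0, 0], [0.05, 0, 0, -1, 0, 0, 0]],
  ],
)

```text
time: 3.55
tool_pos: [0.5172, 0.2512, 0.3898]
ee_rot: [3.132, -0.005, 1.428]
wrist_force: [0.6, -0.6, 0.5]
width: 0.0151
```

move_arm(
  increments=[
    [[0.05, 0, 0, -0.3, 0, 0, 0], [0.05, 0, 0, -0.6, 0, 0, 0], [0.05, 0, 0, -0.8, 0, 0, 0], [0.05, 0, 0, -0.8, 0, 0, 0]],
  ],
)

```text
time: 3.88
tool_pos: [0.5167, 0.251, 0.4678]
ee_rot: [3.135, -0.004, 1.428]
wrist_force: [-0.5, 0.1, -0.2]
width: 0.0153
```

Run:
```python
from h import *
o=robot.get_obs();print(o["joint_positions"],o["tool_pos"],o["ee_rot"],o["wrist_force"],o["width"])
print(go([.549,-.2254,.46]))
im,d=robot.snapshot("scene");cv2.imwrite("pics/s2.png",cv2.resize(im[40:220,230:430],(800,720//1))[:600,:,::-1])
```

```text
[3.53554503e-01 1.36499709e-01 1.19274352e+00 6.14574655e-05
 1.80456863e+00 4.96037037e-01] [0.51669663 0.25103431 0.46777433] [ 3.134778   -0.00375568  1.42834106] [-0.45697199  0.06724998 -0.18339879] 0.015302637746995511
(array([-4.67047888,  0.99574065,  0.06699012]), None)
```

View pics/s2.png

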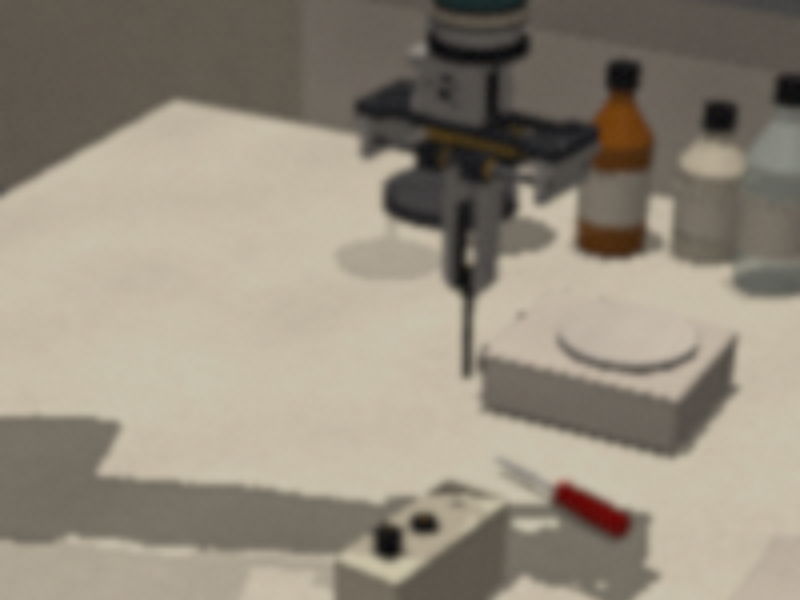

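move_arm(
  increments=[
    [[0.05, -0.4, 0.1, 0, 0, 0, 0], [0.05, -0.8, 0.2, 0, 0, 0, 0], [0.05, -1, 0.2, 0, 0, 0, 0]],
  ],
)

```text
time: 4.18
tool_pos: [0.5228, 0.1464, 0.4595]
ee_rot: [-3.137, 0.004, 1.426]
wrist_force: [0.6, -0.2, -0.1]
width: 0.0155
```

move_arm(
  increments=[
    [[0.05, -0.4, 0.1, 0, 0, 0, 0], [0.05, -0.8, 0.2, 0, 0, 0, 0], [0.05, -1, 0.2, 0, 0, 0, 0]],
  ],
)

```text
time: 4.43
tool_pos: [0.5282, 0.0438, 0.4594]
ee_rot: [-3.136, 0.003, 1.425]
wrist_force: [-0.6, -0.3, -0.0]
width: 0.0154
```

move_arm(
  increments=[
    [[0.05, -0.4, 0.1, 0, 0, 0, 0], [0.05, -0.8, 0.2, 0, 0, 0, 0], [0.05, -1, 0.2, 0, 0, 0, 0]],
  ],
)

```text
time: 4.68
tool_pos: [0.5338, -0.0582, 0.4592]
ee_rot: [-3.136, 0.001, 1.425]
wrist_force: [-0.7, 0.7, -0.6]
width: 0.0149
```

move_arm(
  increments=[
    [[0.05, -0.4, 0.1, 0, 0, 0, 0], [0.05, -0.8, 0.2, 0, 0, 0, 0], [0.05, -1, 0.2, 0, 0, 0, 0]],
  ],
)

```text
time: 4.93
tool_pos: [0.5393, -0.1603, 0.4589]
ee_rot: [-3.136, 0.0, 1.425]
wrist_force: [-0.5, -0.1, -0.7]
width: 0.015
```

move_arm(
  increments=[
    [[0.05, -0.4, 0.1, 0, 0, 0, 0], [0.05, -0.8, 0.2, 0, 0, 0, 0], [0.05, -1, 0.2, 0, 0, 0, 0]],
  ],
)

```text
time: 5.18
tool_pos: [0.5448, -0.2622, 0.4584]
ee_rot: [-3.135, -0.001, 1.425]
wrist_force: [-0.8, 0.6, -0.6]
width: 0.0151
```

move_arm(
  increments=[
    [[0.05, -0.2, 0, 0, 0, 0, 0], [0.05, -0.3, 0, 0, 0, 0, 0], [0.05, -0.3, 0, 0, 0, 0, 0], [0.05, -0.3, 0, 0, 0, 0, 0], [0.05, -0.3, 0, 0, 0, 0, 0]],
  ],
)

```text
time: 5.6
tool_pos: [0.5406, -0.2867, 0.4628]
ee_rot: [-3.14, -0.001, 1.43]
wrist_force: [0.3, 0.2, -0.3]
width: 0.0152
```

Run:
```python
from h import *
o=robot.get_obs();print(o["joint_positions"],o["tool_pos"],o["ee_rot"],o["wrist_force"],o["width"])
print(go([.549,-.2254,.46]))
p=robot.camera_params("wrist")
im,d=robot.snapshot("wrist");cv2.imwrite("pics/w4.png",im[:,:,::-1])
print(proj(p,[.549,-.2254,.154]))
import pickle;pickle.dump((p,d),open("pics/w4.pkl","wb"))
```

```text
[-5.80482280e-01  2.25233419e-01  1.09974810e+00  7.56962973e-04
  1.81823907e+00 -4.39109598e-01] [ 0.5406068  -0.28674107  0.4627762 ] [-3.14043135e+00 -1.35661830e-03  1.42960766e+00] [ 0.3363916   0.2186854  -0.29782402] 0.015175374228895162
(array([ 0.61907959, -0.00318918,  0.02860556]), None)
[325.00137316 133.21551641]
```

View pics/w4.png

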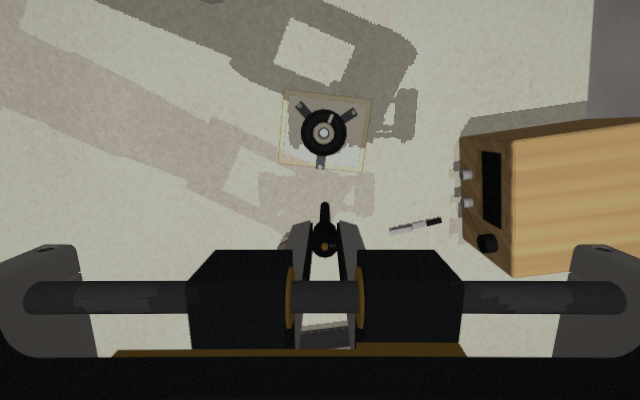

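Run:
```python
from h import *
im=cv2.imread("pics/w4.png")
cv2.imwrite("pics/w4c.png",cv2.resize(im[80:180,270:380],(770,700)[:2] if 0 else (660,600),interpolation=cv2.INTER_CUBIC))
cv2.imwrite("pics/w4d.png",cv2.resize(im[190:270,280:370],(675,600),interpolation=cv2.INTER_CUBIC))
```

```text
(no output)
```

View pics/w4c.png

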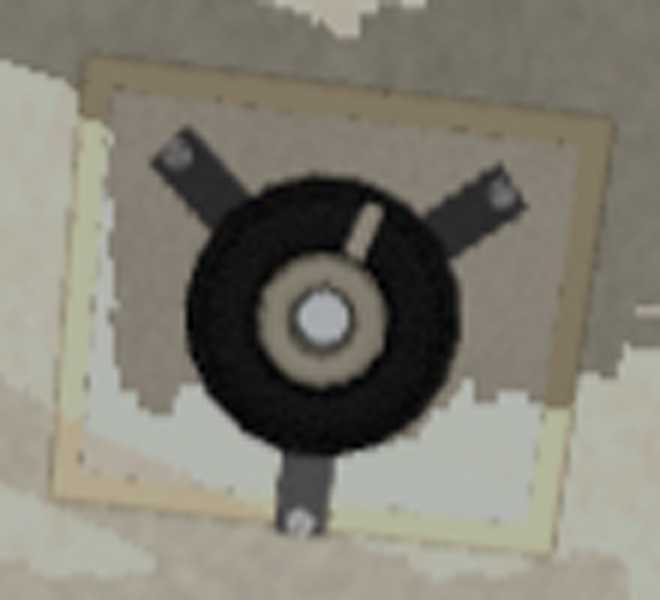

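View pics/w4d.png

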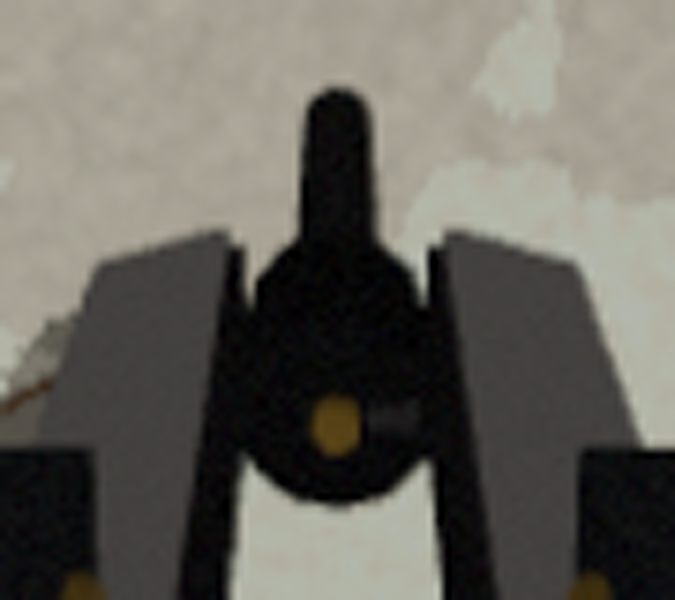

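Run:
```python
from h import *
import pickle
p,d=pickle.load(open("pics/w4.pkl","rb"))
n=onz(p,323.25,132.75,.154);a=onz(p,331.75,114.25,.1513);b=onz(p,328.75,121.6,.1513)
print("neck",n); 
for l in (a,b): print(l, np.linalg.norm((l-n)[:2]),np.degrees(np.arctan2(*(l-n)[1::-1])))
c=[onz(p,270+(x+.5)/6-.5,80+(y+.5)/6-.5,.012) for x,y in [(90,55),(52,495),(552,552),(612,118)]];c=np.array(c);print(c.round(4))
for i,j in [(0,1),(3,2),(0,3),(1,2)]:
  v=c[j]-c[i];print(np.linalg.norm(v),np.degrees(np.arctan2(v[1],v[0])))
o=robot.get_obs();R=Rt(o);T=o["tool_pos"]
# in-hand rod: head underside at tool z = .284-.08=.204
for zt,uv in ((.204-.026,(324.5,246.2)),(.204+.07,(324.8,205.5))):
  X=T+R@[0,0,zt];q=onz(p,*uv,X[2]);print("pred px",proj(p,X),"obs",uv,"tool off mm",(R.T@(q-T))*1000)
```

```text
neck [ 0.54740706 -0.22473501  0.154     ]
[ 0.55781281 -0.20894575  0.1513    ] 0.018909796402741038 56.61353928549069
[ 0.55406356 -0.21522799  0.1513    ] 0.011605704087973916 55.00157388585732
[[ 0.5022 -0.1604  0.012 ]
 [ 0.4758 -0.2584  0.012 ]
 [ 0.5942 -0.2893  0.012 ]
 [ 0.6193 -0.191   0.012 ]]
0.10145725565030675 -105.11018504093089
0.10142236078807916 -104.29904082139755
0.12097738771947252 -14.644034940159994
0.12241351366336516 -14.628413445883398
pred px [325.72550625 247.07837563] obs (324.5, 246.2) tool off mm [  0.53401979  -0.69745666 178.00069826]
pred px [325.29334501 204.82030513] obs (324.8, 205.5) tool off mm [ -0.62148497  -0.4372411  273.99962354]
```

Run:
```python
from h import *
print(go([.548,-.2248,.4628],R=down(np.radians(82))))
```

```text
(array([ 0.62123265, -0.01359531,  0.00581624]), array([-0.00022202, -0.00054217, -0.00072732]))
```

move_arm(
  increments=[
    [[0.05, 0.3, -0.01, 0, 0, 0, 0], [0.05, 0.55, -0.01, 0, 0, 0, 0], [0.05, 0.62, -0.01, 0, 0, 0, 0], [0.05, 0.62, -0.01, 0, 0, 0, 0], [0.05, 0.62, -0.01, 0, 0, 0, 0], [0.05, 0.62, -0.01, 0, 0, 0, 0]],
  ],
)

```text
time: 6.15
tool_pos: [0.5482, -0.2265, 0.4637]
ee_rot: [3.141, 0.001, 1.428]
wrist_force: [-0.9, 0.2, -0.3]
width: 0.015
```

Run:
```python
from h import *
print(go([.548,-.2248,.4628],R=down(np.radians(82))))
p=robot.camera_params("wrist")
im,d=robot.snapshot("wrist");cv2.imwrite("pics/w5.png",cv2.resize(im[190:290,270:380,::-1],(660,600),interpolation=cv2.INTER_CUBIC))
im,d=robot.snapshot("scene");cv2.imwrite("pics/s5.png",cv2.resize(im[130:290,180:380,::-1],(750,600),interpolation=cv2.INTER_CUBIC))
```

```text
(array([ 0.01667352, -0.00394328,  0.00916561]), array([ 0.0001157 ,  0.00040418, -0.00179516]))
```

View pics/w5.png

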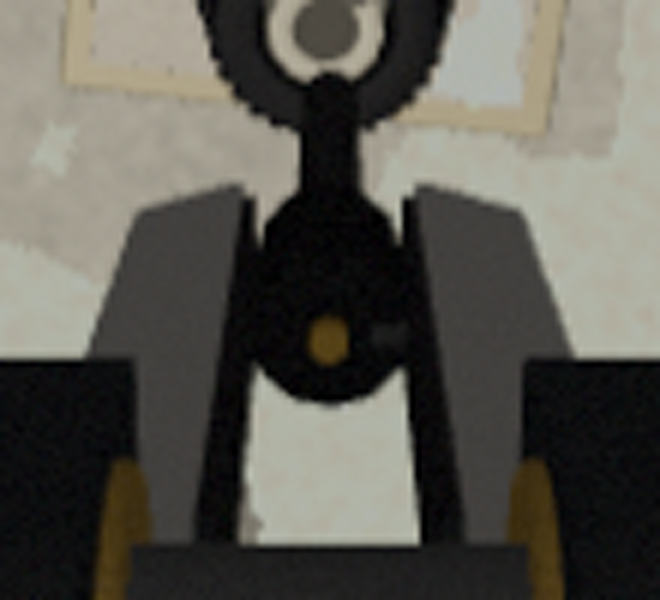

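View pics/s5.png

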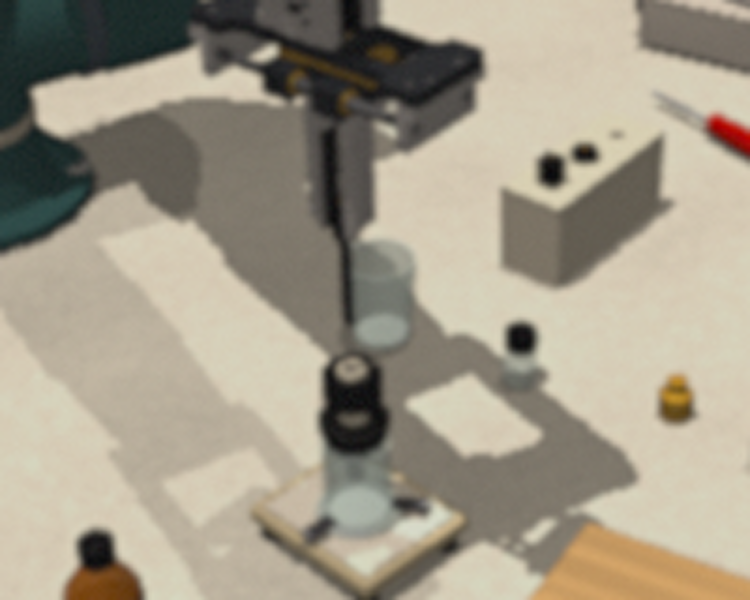

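Run:
```python
from h import *
p=robot.camera_params("wrist");o=robot.get_obs();R=Rt(o);T=o["tool_pos"]
n=onz(p,324.08,194.25,.154);t=onz(p,324.5,205.75,T[2]-.274);h=onz(p,270+329/6-.42,190+341/6-.42,T[2]-.178)
for x in(n,t,h):print(x,(R.T@(x-T))*1000)
print(go([.548,-.2248,.4628])[0])
```

```text
[ 0.5473723  -0.22532788  0.154     ] [  1.70214943  -0.89824327 309.51491798]
[ 0.54739902 -0.22794024  0.18951524] [ -0.88948758  -0.50377601 274.00033873]
[ 0.54747419 -0.22669157  0.28551524] [  0.33027746  -0.62241077 178.00001107]
[ 0.02228053 -0.00399257  0.0071468 ]
```

move_arm(
  increments=[
    [[0.05, 0.022, -0.004, 0.1, 0, 0, 0], [0.05, 0.022, -0.004, 0.2, 0, 0, 0], [0.05, 0.022, -0.004, 0.3, 0, 0, 0], [0.05, 0.022, -0.004, 0.3, 0, 0, 0], [0.05, 0.022, -0.004, 0.3, 0, 0, 0]],
  ],
)

```text
time: 6.67
tool_pos: [0.548, -0.2242, 0.4317]
ee_rot: [-3.138, -0.001, 1.428]
wrist_force: [0.1, 0.4, 0.3]
width: 0.0152
```

Run:
```python
from h import *
print(go([.548,-.2248,.358],R=down(np.radians(82))))
p=robot.camera_params("wrist")
im,d=robot.snapshot("wrist");cv2.imwrite("pics/w6.png",cv2.resize(im[190:290,270:380,::-1],(660,600),interpolation=cv2.INTER_CUBIC))
```

```text
(array([-0.00663197,  0.00355508,  0.73678832]), array([-0.00209757, -0.000806  , -0.00199415]))
```

View pics/w6.png

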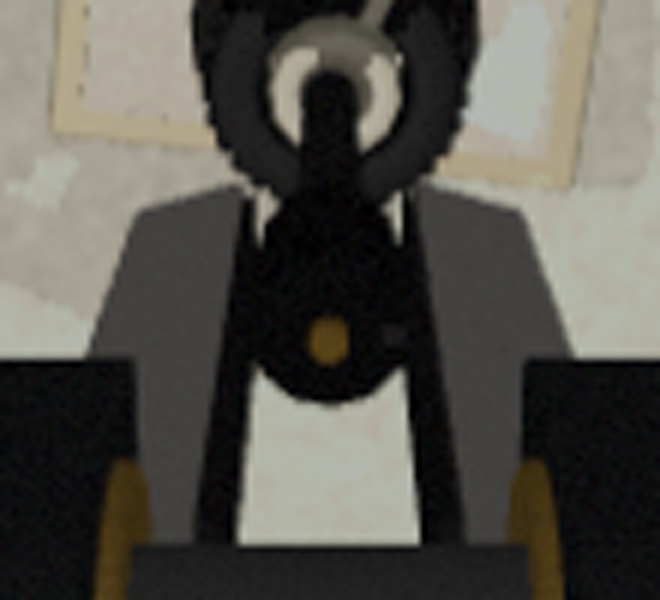

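Run:
```python
from h import *
p=robot.camera_params("wrist");o=robot.get_obs();R=Rt(o);T=o["tool_pos"];print(T)
im=cv2.imread("pics/w6.png")
for y in (70,85,100,120): 
    r=im[y,230:440].astype(int).sum(1); print(y,[230+i for i in range(1,len(r)) if (r[i]>230)!=(r[i-1]>230)])
n=onz(p,325.7,203.,.154);t=onz(p,270+330/6-.42,190+95/6-.42,T[2]-.274);h=onz(p,270+329/6-.42,190+341/6-.42,T[2]-.178)
for x in(n,t,h):print(x,(R.T@(x-T))*1000)
```

```text
[ 0.54804909 -0.22420398  0.43278983]
70 [272, 315, 358, 398]
85 [270, 302, 365, 399]
100 [272, 301, 365, 401]
120 [275, 302, 358, 394]
[ 0.54832058 -0.22367447  0.154     ] [  0.40165454   0.60809543 278.78950781]
[ 0.54717882 -0.22452215  0.15878983] [ -0.59697352  -0.40866983 274.00061169]
[ 0.54724562 -0.22366939  0.25478983] [  0.31208095  -0.6065784  178.00130905]
```

move_arm(
  increments=[
    [[0.05, 0, 0, 0, 0, 0, 0], [0.05, 0, 0, 0, 0, 0, 0], [0.05, 0, 0, 0, 0, 0, 0]],
  ],
)

```text
time: 6.97
tool_pos: [0.5481, -0.2241, 0.4344]
ee_rot: [3.14, 0.0, 1.428]
wrist_force: [0.6, 0.6, 0.9]
width: 0.0153
```

Run:
```python
from h import *
for i in range(3):
    o=robot.get_obs();print(o["tool_pos"],o["ee_rot"])
    p=robot.camera_params("wrist");im,d=robot.snapshot("wrist")
cv2.imwrite("pics/w7.png",cv2.resize(im[190:290,270:380,::-1],(660,600),interpolation=cv2.INTER_CUBIC))
im=cv2.imread("pics/w7.png")
for y in (70,85,100,120): 
    r=im[y,230:440].astype(int).sum(1); print(y,[230+i for i in range(1,len(r)) if (r[i]>230)!=(r[i-1]>230)])
```

```text
[ 0.54813507 -0.2240692   0.43436427] [3.14036684e+00 3.33856278e-04 1.42839126e+00]
[ 0.54810954 -0.22406773  0.4342979 ] [3.14049523e+00 3.03297783e-04 1.42835205e+00]
[ 0.54811294 -0.22406033  0.43416294] [3.14070353e+00 2.19040797e-04 1.42835154e+00]
70 [264, 298, 354, 389]
85 [261, 295, 359, 390]
100 [263, 296, 358, 389]
120 [272, 302, 357, 381]
```

View pics/w7.png

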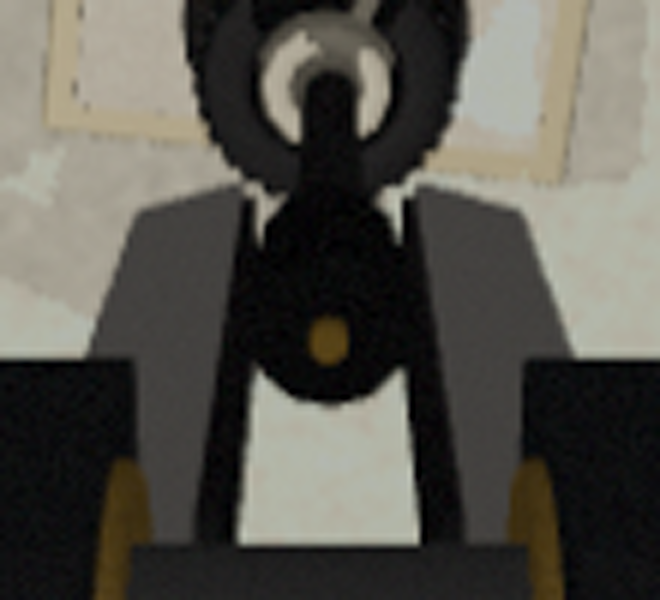

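Run:
```python
from h import *
o=robot.get_obs();p=robot.camera_params("wrist");R=Rt(o);T=o["tool_pos"];print(T,o["ee_rot"])
im=cv2.imread("pics/w7.png")
for x in (270,280,290,300,340,360,370,380): 
    r=im[0:200,x].astype(int).sum(1); print(x,[(i,r[i]) for i in range(0,200,8)])
n=onz(p,270+326/6-.42,190+80/6-.42,.154);t=onz(p,270+330/6-.42,190+95/6-.42,T[2]-.274)
for x in(n,t):print(x,(R.T@(x-T))*1000)
# predicted ring outline for candidates
for c in ([.5474,-.2247],[.5474,-.2237]):
  q=np.array([proj(p,[c[0]+.01*np.cos(a),c[1]+.01*np.sin(a),.154]) for a in np.linspace(0,6.28,40)])
  print(((q-[270,190]+.42)*6).min(0),((q-[270,190]+.42)*6).max(0))
```

```text
[ 0.54810347 -0.22404347  0.4340775 ] [3.14087378e+00 1.26528939e-04 1.42840624e+00]
270 [(0, np.int64(38)), (8, np.int64(24)), (16, np.int64(31)), (24, np.int64(24)), (32, np.int64(83)), (40, np.int64(167)), (48, np.int64(223)), (56, np.int64(294)), (64, np.int64(390)), (72, np.int64(465)), (80, np.int64(512)), (88, np.int64(513)), (96, np.int64(492)), (104, np.int64(445)), (112, np.int64(390)), (120, np.int64(197)), (128, np.int64(46)), (136, np.int64(52)), (144, np.int64(91)), (152, np.int64(95)), (160, np.int64(94)), (168, np.int64(96)), (176, np.int64(85)), (184, np.int64(61)), (192, np.int64(116))]
280 [(0, np.int64(38)), (8, np.int64(21)), (16, np.int64(33)), (24, np.int64(96)), (32, np.int64(195)), (40, np.int64(246)), (48, np.int64(411)), (56, np.int64(509)), (64, np.int64(509)), (72, np.int64(499)), (80, np.int64(493)), (88, np.int64(487)), (96, np.int64(494)), (104, np.int64(496)), (112, np.int64(507)), (120, np.int64(493)), (128, np.int64(316)), (136, np.int64(107)), (144, np.int64(72)), (152, np.int64(94)), (160, np.int64(98)), (168, np.int64(92)), (176, np.int64(88)), (
[... 2803 characters left out ...]
 np.int64(196)), (48, np.int64(216)), (56, np.int64(314)), (64, np.int64(455)), (72, np.int64(476)), (80, np.int64(479)), (88, np.int64(486)), (96, np.int64(486)), (104, np.int64(473)), (112, np.int64(439)), (120, np.int64(273)), (128, np.int64(82)), (136, np.int64(54)), (144, np.int64(97)), (152, np.int64(100)), (160, np.int64(101)), (168, np.int64(94)), (176, np.int64(78)), (184, np.int64(99)), (192, np.int64(224))]
[ 0.54731027 -0.22380864  0.154     ] [ 1.55329661e-01 -1.01984475e+00  2.80076825e+02]
[ 0.5477915  -0.22463897  0.1600775 ] [ -0.59907981  -0.42128319 273.99984594]
[261.49316851  21.00117768] [393.48809019 148.95507499]
[260.49499147  14.54826393] [392.60079094 142.71758056]
```

move_arm(
  increments=[
    [[0.05, -0.005, -0.004, 0, 0, 0, 0], [0.05, -0.005, -0.004, 0.03, 0, 0, 0], [0.05, -0.005, -0.004, 0.06, 0, 0, 0], [0.05, -0.005, -0.004, 0.09, 0, 0, 0], [0.05, -0.005, -0.004, 0.12, 0, 0, 0], [0.05, -0.005, -0.004, 0.15, 0, 0, 0], [0.05, -0.005, -0.004, 0.15, 0, 0, 0], [0.05, -0.005, -0.004, 0.15, 0, 0, 0]],
  ],
)

```text
time: 7.78
tool_pos: [0.5476, -0.2245, 0.4182]
ee_rot: [-3.141, -0.0, 1.428]
wrist_force: [-0.0, 1.0, -0.1]
width: 0.0153
```

Run:
```python
from h import *
o=robot.get_obs();print(o["tool_pos"],o["ee_rot"],o["wrist_force"],o["wrist_torque"])
p=robot.camera_params("wrist");im,d=robot.snapshot("wrist")
cv2.imwrite("pics/w8.png",cv2.resize(im[190:290,270:380,::-1],(660,600),interpolation=cv2.INTER_CUBIC))
```

```text
[ 0.54761009 -0.22449436  0.41820466] [-3.14083545e+00 -3.73164921e-04  1.42833411e+00] [-0.04072582  0.95883527 -0.06168557] [-0.04103458  0.06911643  0.05573089]
```

View pics/w8.png

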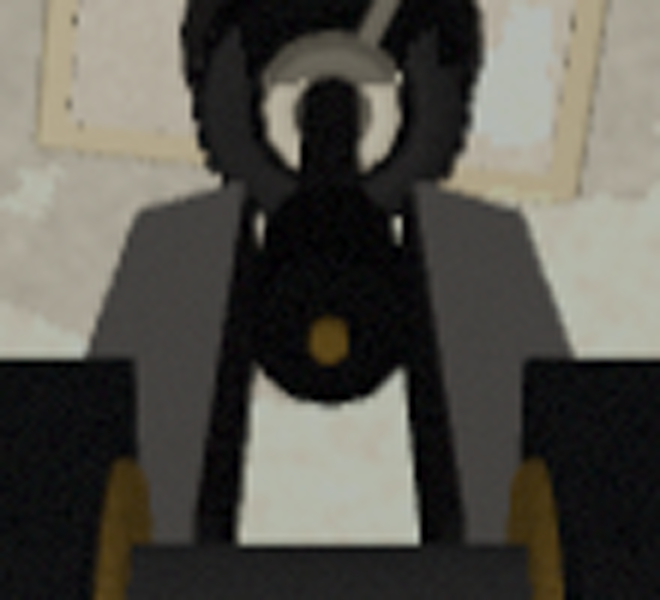

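move_arm(
  increments=[
    [[0.05, 0, 0, 0.08, 0, 0, 0], [0.05, 0, 0, 0.16, 0, 0, 0], [0.05, 0, 0, 0.24, 0, 0, 0], [0.05, 0, 0, 0.32, 0, 0, 0], [0.05, 0, 0, 0.4, 0, 0, 0], [0.05, 0, 0, 0.48, 0, 0, 0], [0.05, 0, 0, 0.54, 0, 0, 0], [0.05, 0, 0, 0.54, 0, 0, 0]],
  ],
)

```text
time: 8.5
tool_pos: [0.5475, -0.2246, 0.3626]
ee_rot: [-3.139, -0.001, 1.428]
wrist_force: [1.1, -0.6, -1.2]
width: 0.0152
```

move_arm(
  increments=[
    [[0.05, 0, 0, 0.01, 0, 0, 0], [0.05, 0, 0, 0.02, 0, 0, 0], [0.05, 0, 0, 0.03, 0, 0, 0], [0.05, 0, 0, 0.04, 0, 0, 0], [0.05, 0, 0, 0.05, 0, 0, 0], [0.05, 0, 0, 0.05, 0, 0, 0]],
  ],
)

```text
time: 9.0
tool_pos: [0.5476, -0.2245, 0.3597]
ee_rot: [3.141, -0.0, 1.428]
wrist_force: [-0.4, -1.5, -0.0]
width: 0.0154
```

Run:
```python
from h import *
o=robot.get_obs();print(o["tool_pos"],o["ee_rot"],o["wrist_force"],o["wrist_torque"],o["width"])
p=robot.camera_params("wrist");im,d=robot.snapshot("wrist")
cv2.imwrite("pics/w9.png",cv2.resize(im[190:290,270:380,::-1],(660,600),interpolation=cv2.INTER_CUBIC))
im,d=robot.snapshot("scene");cv2.imwrite("pics/s9.png",cv2.resize(im[150:300,200:360,::-1],(640,600),interpolation=cv2.INTER_CUBIC))
```

```text
[ 0.54763431 -0.22452625  0.35966069] [ 3.14138898e+00 -2.19641644e-05  1.42832465e+00] [-0.42975511 -1.46718886 -0.01533697] [-0.21868561  0.10410056 -0.03498138] 0.015374870059458498
```

View pics/w9.png

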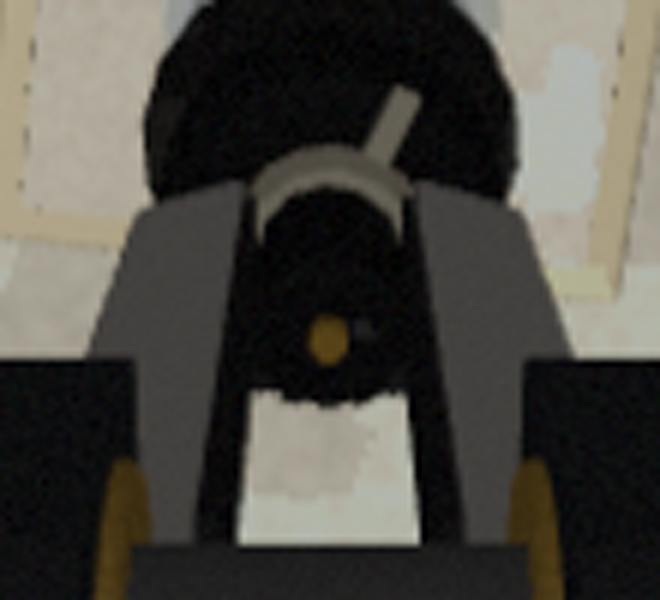

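View pics/s9.png

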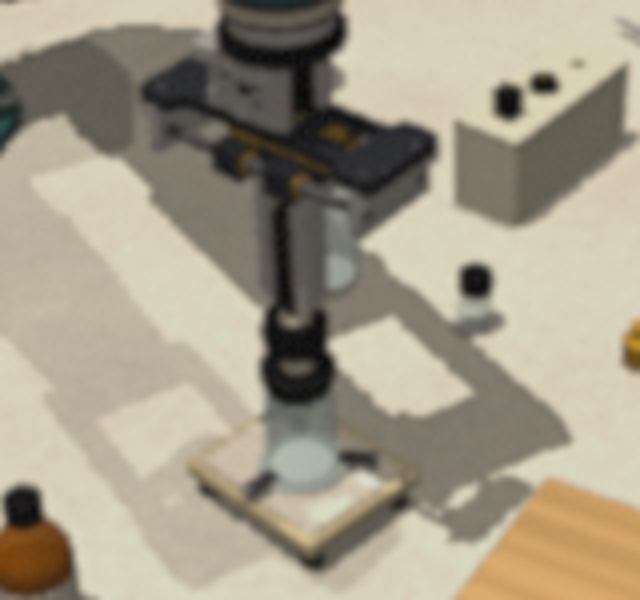

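move_arm(
  increments=[
    [[0.05, 0, 0, 0.005, 0, 0, 0], [0.05, 0, 0, 0.01, 0, 0, 0], [0.05, 0, 0, 0.015, 0, 0, 0], [0.05, 0, 0, 0.015, 0, 0, 0], [0.05, 0, 0, 0.015, 0, 0, 0]],
  ],
)

```text
time: 9.52
tool_pos: [0.5476, -0.2245, 0.3581]
ee_rot: [3.142, -0.0, 1.428]
wrist_force: [0.7, 0.2, 1.0]
width: 0.0154
```

move_arm(
  increments=[
    [[0.3, 0, 0, 0, 0, 0, 0], [0.3, 0, 0, 0, 0, 0, 0], [0.3, 0, 0, 0, 0, 0, 0], [0.3, 0, 0, 0, 0, 0, 0], [0.3, 0, 0, 0, 0, 0, 0]],
  ],
)

```text
time: 9.93
tool_pos: [0.5476, -0.2245, 0.3582]
ee_rot: [3.142, -0.0, 1.428]
wrist_force: [0.3, 0.4, -0.3]
width: 0.0278
```

Run:
```python
from h import *
o=robot.get_obs();print(o["joint_positions"],o["tool_pos"],o["ee_rot"],o["wrist_force"],o["wrist_torque"],o["width"])
p=robot.camera_params("wrist");im,d=robot.snapshot("wrist")
cv2.imwrite("pics/w10.png",cv2.resize(im[190:290,270:380,::-1],(660,600),interpolation=cv2.INTER_CUBIC))
```

```text
[-4.84827682e-01  1.93226275e-01  1.34357910e+00  1.77477878e-04
  1.60483977e+00 -3.42383596e-01] [ 0.5476407  -0.22447374  0.35815261] [ 3.14158254e+00 -1.84700783e-04  1.42835828e+00] [ 0.31634892  0.4042094  -0.25426072] [-0.08854528  0.04181021  0.01597925] 0.027806685744033707
```

View pics/w10.png

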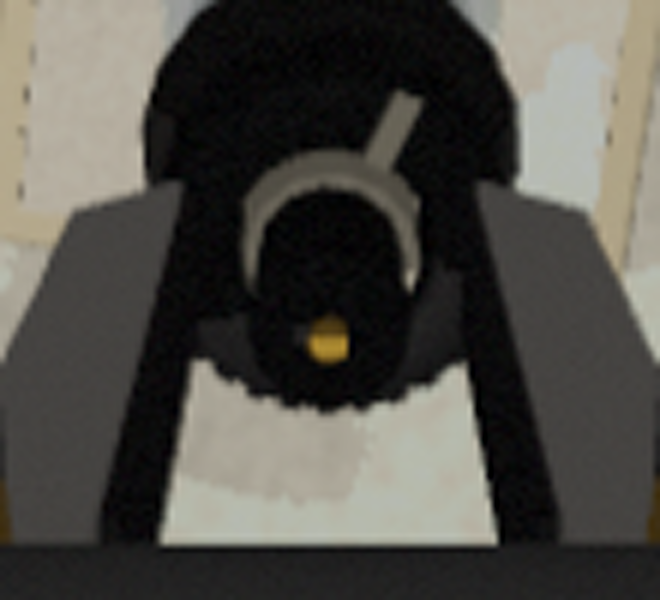

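move_arm(
  increments=[
    [[0.65, 0, 0, 0, 0, 0, 0], [0.65, 0, 0, 0, 0, 0, 0], [0.65, 0, 0, 0, 0, 0, 0], [0.65, 0, 0, 0, 0, 0, 0], [0.65, 0, 0, 0, 0, 0, 0]],
  ],
)

```text
time: 10.4
tool_pos: [0.5476, -0.2245, 0.3582]
ee_rot: [3.142, -0.0, 1.428]
wrist_force: [-0.6, 0.3, -0.3]
width: 0.058
```

move_arm(
  increments=[
    [[0.65, -0.002, 0.001, 0.1, 0, 0, 0], [0.65, -0.002, 0.001, 0.2, 0, 0, 0], [0.65, -0.002, 0.001, 0.3, 0, 0, 0], [0.65, -0.002, 0.001, 0.39, 0, 0, 0], [0.65, -0.002, 0.001, 0.39, 0, 0, 0], [0.65, -0.002, 0.001, 0.39, 0, 0, 0]],
  ],
)

```text
time: 10.9
tool_pos: [0.5475, -0.2246, 0.3176]
ee_rot: [-3.139, -0.001, 1.428]
wrist_force: [0.2, 0.4, 0.5]
width: 0.0609
```

move_arm(
  increments=[
    [[0.2, 0, 0, 0, 0, 0, 0], [0.2, 0, 0, 0, 0, 0, 0], [0.2, 0, 0, 0, 0, 0, 0], [0.2, 0, 0, 0, 0, 0, 0], [0.2, 0, 0, 0, 0, 0, 0]],
  ],
)

```text
time: 11.32
tool_pos: [0.5477, -0.2248, 0.3199]
ee_rot: [3.141, 0.0, 1.428]
wrist_force: [-1.0, 0.3, 2.4]
width: 0.0397
```

Run:
```python
from h import *
o=robot.get_obs();print(o["joint_positions"],o["tool_pos"],o["ee_rot"],o["wrist_force"],o["wrist_torque"],o["width"])
p=robot.camera_params("wrist");im,d=robot.snapshot("wrist")
cv2.imwrite("pics/w11.png",cv2.resize(im[180:300,260:392,::-1],(660,600),interpolation=cv2.INTER_CUBIC))
im,d=robot.snapshot("scene");cv2.imwrite("pics/s11.png",cv2.resize(im[150:300,200:360,::-1],(640,600),interpolation=cv2.INTER_CUBIC))
```

```text
[-4.85165788e-01  2.10377491e-01  1.39995175e+00 -4.83489459e-05
  1.53029276e+00 -3.42664980e-01] [ 0.54772178 -0.22478029  0.31989086] [3.14069466e+00 3.71640431e-04 1.42829729e+00] [-0.98969109  0.31018595  2.37753407] [-0.08919124  0.16915453  0.02351997] 0.039657882028423734
```

View pics/w11.png

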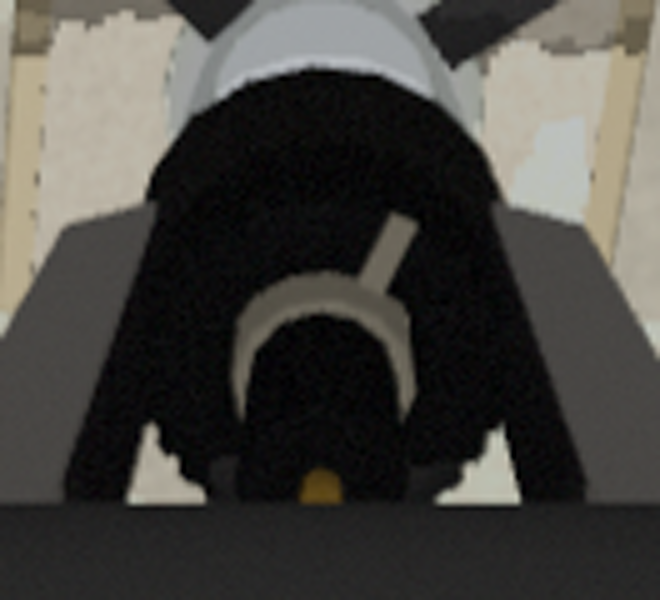

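View pics/s11.png

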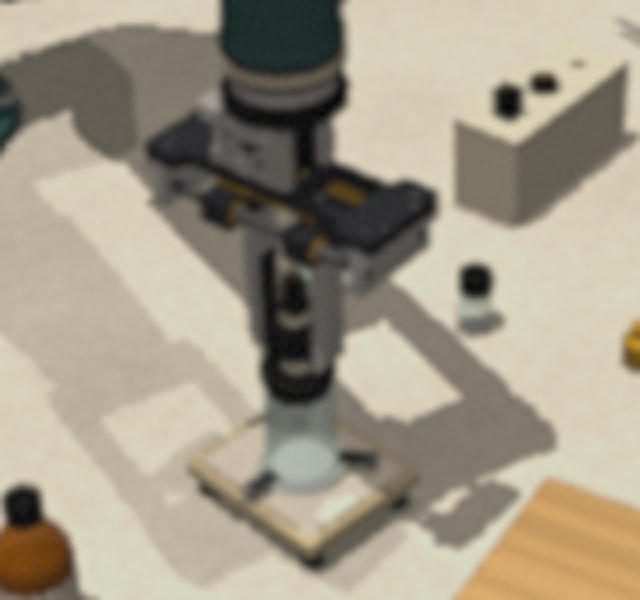

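move_arm(
  increments=[
    [[0.2, 0, 0, 0.001, 0, 0, 0.05], [0.2, 0, 0, 0.002, 0, 0, 0.1], [0.2, 0, 0, 0.003, 0, 0, 0.15], [0.2, 0, 0, 0.004, 0, 0, 0.2], [0.2, 0, 0, 0.005, 0, 0, 0.25], [0.2, 0, 0, 0.006, 0, 0, 0.3], [0.2, 0, 0, 0.007, 0, 0, 0.35], [0.2, 0, 0, 0.007, 0, 0, 0.4]],
  ],
)

```text
time: 12.08
tool_pos: [0.5479, -0.2249, 0.3193]
ee_rot: [3.14, -0.0, 0.796]
wrist_force: [0.5, 0.1, 1.6]
width: 0.0395
```

Run:
```python
from h import *
o=robot.get_obs();print(o["joint_positions"],o["tool_pos"],np.degrees(o["ee_rot"]),o["wrist_force"],o["wrist_torque"],o["width"],o["joint_torque"][5])
p=robot.camera_params("wrist");im,d=robot.snapshot("wrist")
cv2.imwrite("pics/w12.png",cv2.resize(im[180:300,260:392,::-1],(660,600),interpolation=cv2.INTER_CUBIC))
```

```text
[-4.85144678e-01  2.10748258e-01  1.40070707e+00 -1.15656114e-04
  1.52830502e+00  2.89184653e-01] [ 0.54786103 -0.22485115  0.31929843] [ 1.79897488e+02 -2.35918896e-02  4.56344939e+01] [0.49021397 0.09859171 1.63310194] [-0.11996401  0.13605372  0.14862847] 0.03952849183839518 -0.6389820389449596
```

View pics/w12.png

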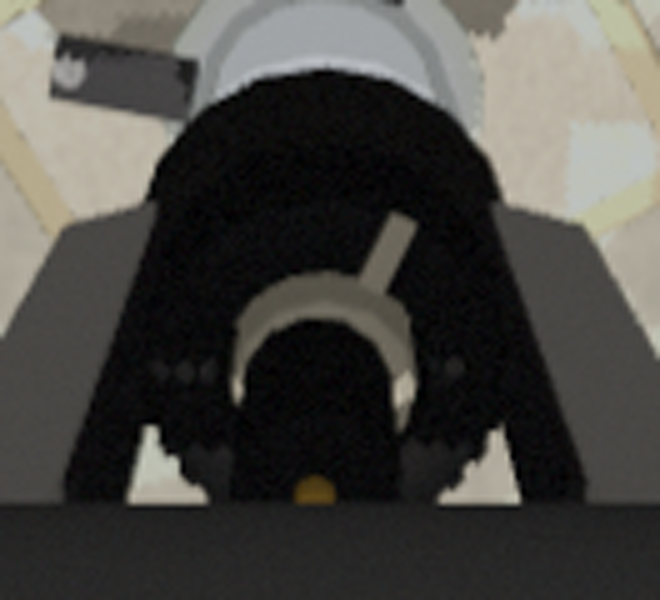

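Run:
```python
from h import *
p=robot.camera_params("wrist");o=robot.get_obs()
a=onz(p,340.2,223.2,.1505);b=onz(p,333.6,237.6,.1505);c=o["tool_pos"]
print(a-c,b-c,[np.degrees(np.arctan2(v[1],v[0])) for v in (a-c,b-c,a-b)], np.degrees(o["ee_rot"][2]))
```

```text
[ 0.01770983  0.00635527 -0.16877606] [ 0.00961644  0.00301615 -0.16877606] [np.float64(19.74078719388171), np.float64(17.41379414834411), np.float64(22.41970366176445)] 45.49027302055407
```

move_arm(
  increments=[
    [[0.2, 0, 0, 0.001, 0, 0, 0.05], [0.2, 0, 0, 0.002, 0, 0, 0.1], [0.2, 0, 0, 0.003, 0, 0, 0.15], [0.2, 0, 0, 0.004, 0, 0, 0.2], [0.2, 0, 0, 0.005, 0, 0, 0.25], [0.2, 0, 0, 0.005, 0, 0, 0.3], [0.2, 0, 0, 0.005, 0, 0, 0.3], [0.2, 0, 0, 0.005, 0, 0, 0.3]],
  ],
)

```text
time: 12.8
tool_pos: [0.5479, -0.225, 0.3188]
ee_rot: [3.14, -0.001, 0.331]
wrist_force: [0.8, -0.5, 3.6]
width: 0.0394
```

Run:
```python
from h import *
o=robot.get_obs();print(o["tool_pos"],np.degrees(o["ee_rot"]),o["wrist_force"],o["wrist_torque"],o["width"])
```

```text
[ 0.54793006 -0.22499633  0.31881806] [ 1.79900141e+02 -8.11607163e-02  1.89745615e+01] [ 0.84817717 -0.50086305  3.64244488] [-0.2503603   0.11651425 -0.09301766] 0.039390445872254654
```

move_arm(
  increments=[
    [[0.2, 0, 0, 0.001, 0, 0, 0.02], [0.2, 0, 0, 0.001, 0, 0, 0.04], [0.2, 0, 0, 0.001, 0, 0, 0.04]],
  ],
)

```text
time: 13.05
tool_pos: [0.5479, -0.225, 0.3188]
ee_rot: [3.14, -0.001, 0.268]
wrist_force: [0.8, -0.1, 3.7]
width: 0.0393
```

```bash
cat > st.py <<'E'
from h import *
o=robot.get_obs();print(o["tool_pos"].round(4),np.degrees(o["ee_rot"]).round(2),"F",o["wrist_force"].round(2),"T",o["wrist_torque"].round(3),"q6",np.degrees(o["joint_positions"][5]).round(2),"t6",o["joint_torque"][5].round(3))
E
python3 st.py
```

```text
[ 0.5479 -0.225   0.3188] [ 1.799e+02 -8.000e-02  1.534e+01] F [ 0.82 -0.07  3.72] T [-0.269  0.066  0.021] q6 46.86 t6 0.241
```

move_arm(
  increments=[
    [[0.2, 0, 0, 0, 0, 0, 0.01], [0.2, 0, 0, 0, 0, 0, 0.02], [0.2, 0, 0, 0, 0, 0, 0.02]],
  ],
)

```text
time: 13.3
tool_pos: [0.5479, -0.225, 0.3187]
ee_rot: [3.14, -0.002, 0.235]
wrist_force: [1.7, -1.8, 5.9]
width: 0.0392
```

```bash
python3 st.py
```

```text
[ 0.5479 -0.225   0.3187] [ 1.799e+02 -9.000e-02  1.344e+01] F [ 1.73 -1.75  5.87] T [-0.38   0.02   0.001] q6 48.76 t6 0.161
```

move_arm(
  increments=[
    [[0.2, 0, 0, 0, 0, 0, 0.01], [0.2, 0, 0, 0, 0, 0, 0.02], [0.2, 0, 0, 0, 0, 0, 0.02]],
  ],
)

```text
time: 13.55
tool_pos: [0.5479, -0.225, 0.3187]
ee_rot: [3.14, -0.002, 0.203]
wrist_force: [1.6, -2.1, 6.0]
width: 0.0396
```

```bash
python3 st.py
```

```text
[ 0.5479 -0.225   0.3187] [ 1.799e+02 -9.000e-02  1.164e+01] F [ 1.56 -2.06  6.05] T [-0.42   0.029  0.09 ] q6 50.56 t6 0.159
```

move_arm(
  increments=[
    [[0.2, 0, 0, 0, 0, 0, 0.01], [0.2, 0, 0, 0, 0, 0, 0.02], [0.2, 0, 0, 0, 0, 0, 0.02]],
  ],
)

```text
time: 13.8
tool_pos: [0.5479, -0.225, 0.3186]
ee_rot: [3.14, -0.001, 0.172]
wrist_force: [1.7, -1.6, 3.9]
width: 0.0395
```

```bash
python3 st.py
```

```text
[ 0.5479 -0.225   0.3186] [ 1.799e+02 -8.000e-02  9.880e+00] F [ 1.72 -1.63  3.95] T [-0.432 -0.026  0.35 ] q6 52.32 t6 0.405
```

move_arm(
  increments=[
    [[0.2, 0, 0, 0, 0, 0, 0.01], [0.2, 0, 0, 0, 0, 0, 0.01], [0.2, 0, 0, 0, 0, 0, 0.01]],
  ],
)

```text
time: 14.05
tool_pos: [0.5479, -0.225, 0.3186]
ee_rot: [3.14, -0.001, 0.158]
wrist_force: [1.7, -1.2, 5.7]
width: 0.0394
```

```bash
python3 st.py
python3 - <<'E'
from h import *
p=robot.camera_params("wrist");im,d=robot.snapshot("wrist")
cv2.imwrite("pics/w13f.png",im[:,:,::-1])
cv2.imwrite("pics/w13.png",cv2.resize(im[180:300,260:392,::-1],(660,600),interpolation=cv2.INTER_CUBIC))
E
```

```text
[ 0.5479 -0.225   0.3186] [ 1.7989e+02 -8.0000e-02  9.0400e+00] F [ 1.65 -1.16  5.7 ] T [-0.472  0.023  0.543] q6 53.16 t6 0.549
```

View pics/w13.png

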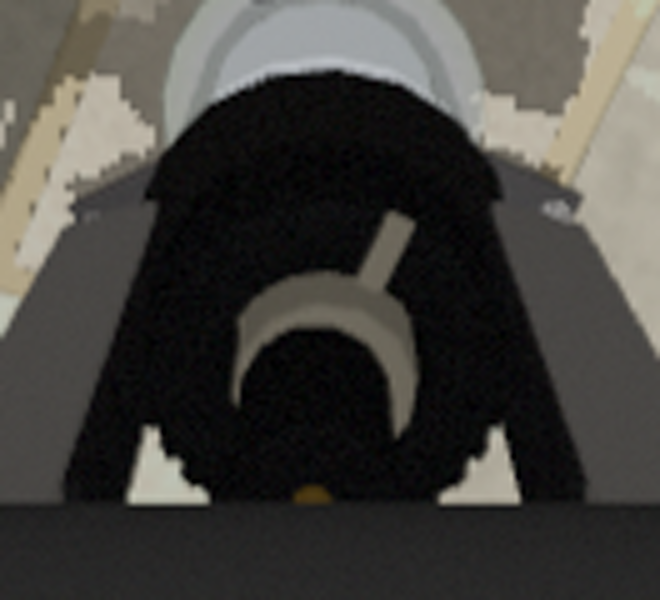

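View pics/w13f.png

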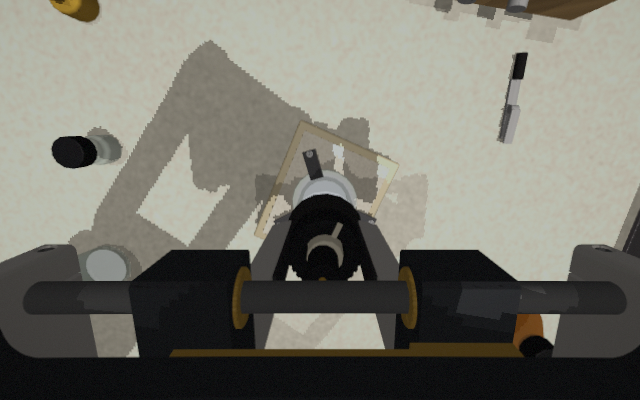

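move_arm(
  increments=[
    [[0.2, 0, 0, -0.002, 0, 0, -0.05], [0.2, 0, 0, -0.003, 0, 0, -0.1], [0.2, 0, 0, -0.004, 0, 0, -0.15], [0.2, 0, 0, -0.005, 0, 0, -0.2], [0.2, 0, 0, -0.006, 0, 0, -0.25], [0.2, 0, 0, -0.007, 0, 0, -0.3], [0.2, 0, 0, -0.008, 0, 0, -0.35], [0.2, 0, 0, -0.009, 0, 0, -0.4]],
  ],
)

```text
time: 14.77
tool_pos: [0.5479, -0.2249, 0.3192]
ee_rot: [3.14, -0.001, 0.788]
wrist_force: [1.3, -1.0, 3.7]
width: 0.0393
```

move_arm(
  increments=[
    [[0.2, 0, 0, -0.001, 0, 0, -0.05], [0.2, 0, 0, -0.002, 0, 0, -0.1], [0.2, 0, 0, -0.003, 0, 0, -0.15], [0.2, 0, 0, -0.003, 0, 0, -0.2], [0.2, 0, 0, -0.004, 0, 0, -0.25], [0.2, 0, 0, -0.005, 0, 0, -0.3], [0.2, 0, 0, -0.006, 0, 0, -0.35], [0.2, 0, 0, -0.007, 0, 0, -0.4]],
  ],
)

```text
time: 15.43
tool_pos: [0.5478, -0.2248, 0.3199]
ee_rot: [3.141, 0.0, 1.416]
wrist_force: [-0.5, -1.2, 4.0]
width: 0.0395
```

move_arm(
  increments=[
    [[0.2, 0, 0, -0.001, 0, 0, -0.05], [0.2, 0, 0, -0.002, 0, 0, -0.1], [0.2, 0, 0, -0.003, 0, 0, -0.15], [0.2, 0, 0, -0.004, 0, 0, -0.2], [0.2, 0, 0, -0.004, 0, 0, -0.22], [0.2, 0, 0, -0.004, 0, 0, -0.22], [0.2, 0, 0, -0.004, 0, 0, -0.22]],
  ],
)

```text
time: 16.02
tool_pos: [0.5477, -0.2248, 0.3201]
ee_rot: [3.141, 0.0, 1.758]
wrist_force: [0.2, -1.8, 5.2]
width: 0.0392
```

```bash
python3 st.py
python3 - <<'E'
from h import *
p=robot.camera_params("wrist");im,d=robot.snapshot("wrist")
cv2.imwrite("pics/w14.png",cv2.resize(im[180:300,260:392,::-1],(660,600),interpolation=cv2.INTER_CUBIC))
im,d=robot.snapshot("scene");cv2.imwrite("pics/s14.png",cv2.resize(im[150:300,200:360,::-1],(640,600),interpolation=cv2.INTER_CUBIC))
im,d=robot.snapshot("top");cv2.imwrite("pics/t14.png",im[:,:,::-1])
E
```

```text
[ 0.5477 -0.2248  0.3201] [1.7999e+02 1.0000e-02 1.0070e+02] F [ 0.19 -1.83  5.19] T [-0.316  0.047  0.026] q6 -38.5 t6 0.004
```

View pics/w14.png

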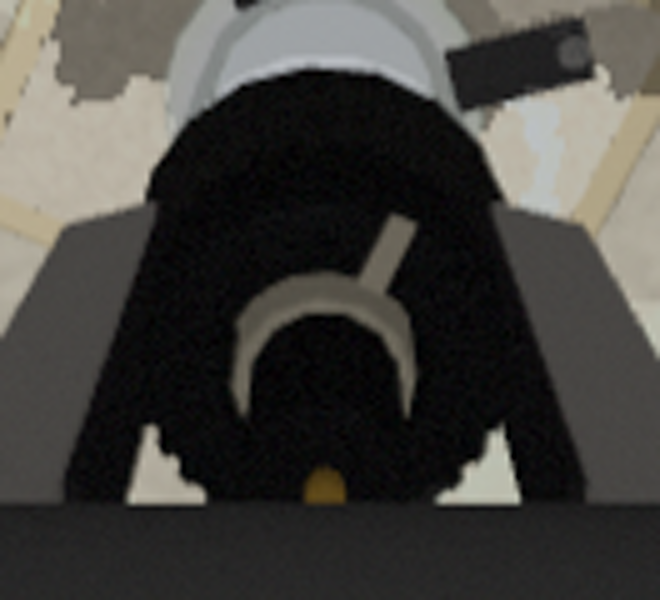

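View pics/s14.png

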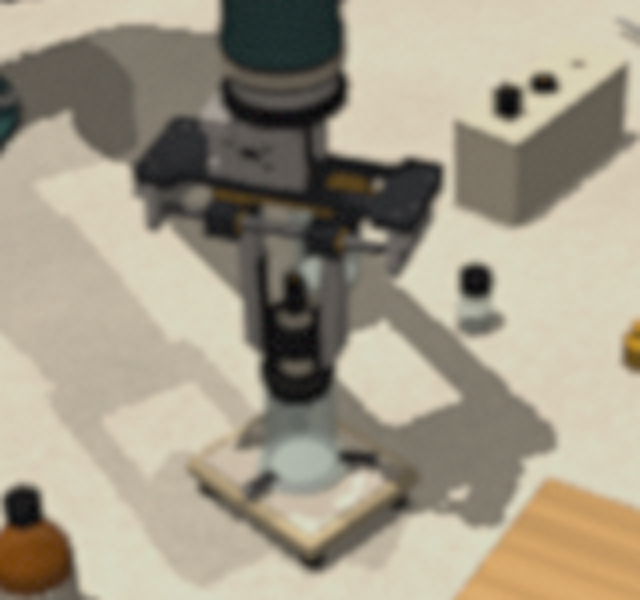

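View pics/t14.png

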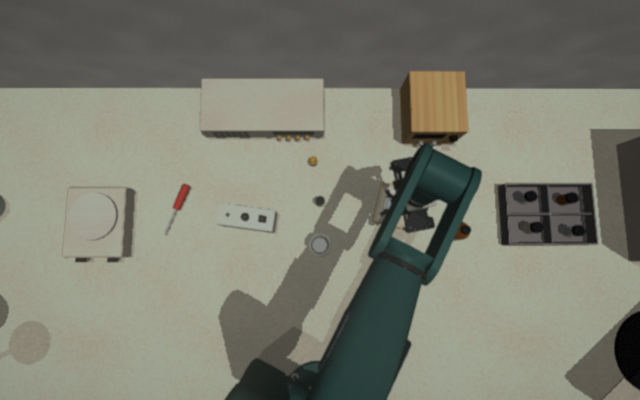

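Run:
```python
from h import *
s=robot.camera_params("scene")
for z in (.154,.178,.181): print(z,(proj(s,[.5478,-.2248,z])-[200,150]+.5)*4)
im=cv2.imread("pics/s14.png");print(im[250:350:5,294].sum(1))
cv2.imwrite("pics/s14c.png",cv2.resize(im[220:420,220:380],(480,600),interpolation=cv2.INTER_CUBIC))
p=robot.camera_params("wrist");o=robot.get_obs();R=Rt(o)
for z in (.179,.181,.183): print(z,(proj(p,[.5478,-.2248,z])-[260,180]+.5)*5)
```

```text
0.154 [293.87040679 311.56149482]
0.178 [292.34121305 280.37182217]
0.181 [292.14820652 276.42590423]
[338 336 338 310 245 153  91  41  45  53  47  44  76 171 257 239 127  68
  49  66]
0.179 [332.67449839 499.16999206]
0.181 [332.81638501 510.38378534]
0.183 [332.96256593 521.93666243]
```

View pics/s14c.png

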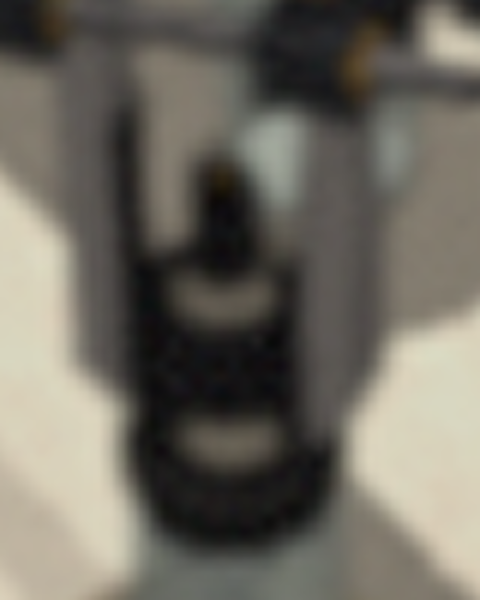

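Run:
```python
from h import *
s=robot.camera_params("scene");c=-s["R"].T@s["t"];n=np.array([.5478,-.2248,0]);u=(c-n);u[2]=0;u/=np.linalg.norm(u)
f=lambda X:((proj(s,X)-[200,150]+.5)*4-[220,220])*3
for r,z in((.008,.154),(.008,.157),(.008,.160),(.01,.154),(.01,.1515),(.02,.1515),(.02,.1275),(-.008,.178),(-.0,.181)): print(r,z,f(n+u*r+[0,0,z]))
```

```text
0.008 0.154 [222.75987792 298.05137992]
0.008 0.157 [222.18876977 286.43650445]
0.008 0.16 [221.61642343 274.79038445]
0.01 0.154 [223.04906729 303.93044807]
0.01 0.1515 [223.52445484 313.59146802]
0.02 0.1515 [224.98475872 343.24227843]
0.02 0.1275 [229.52406344 435.1608088 ]
-0.008 0.178 [215.90386655 158.21660888]
-0.0 0.181 [216.44461955 169.27771269]
```

Run:
```python
from h import *
p=robot.camera_params("wrist");o=robot.get_obs();R=Rt(o);x=R[:,0];n=np.array([*o["tool_pos"][:2],0])
f=lambda X:((proj(p,X)-[260,180]+.5)*5).round(1)
for r,z in((.008,.154),(.008,.155),(.008,.156),(.008,.158),(.01,.154),(.01,.1515)): print(r,z,f(n+x*r+[0,0,z]))
im=cv2.imread("pics/w14.png");print([(y,int(im[y,320:328].sum()/24)) for y in range(255,330,3)])
```

```text
0.008 0.154 [330.  311.4]
0.008 0.155 [330.1 315. ]
0.008 0.156 [330.1 318.6]
0.008 0.158 [330.2 325.9]
0.01 0.154 [330.1 293.5]
0.01 0.1515 [329.9 285. ]
[(255, 8), (258, 8), (261, 9), (264, 8), (267, 12), (270, 30), (273, 54), (276, 68), (279, 78), (282, 80), (285, 80), (288, 79), (291, 80), (294, 82), (297, 86), (300, 93), (303, 101), (306, 106), (309, 96), (312, 70), (315, 29), (318, 2), (321, 7), (324, 7), (327, 5)]
```

Run:
```python
from bench import robot
print(robot.close_job())
```

```text
the job is handed in; nothing more can be done
None
```

The job is done and handed in at about 16 s of the 72 s allowed. The round-head electrode is home in the cell neck, and the nut is backed off a quarter turn with the gripper still holding it.

- **Electrode:** I lowered it 74.0 mm from its rack height, which is the exact rack-to-neck difference. It did not drop when released. In the last wrist view its head edge lies at the row expected for resting on the rim, and it had not moved after the nut was turned.
- **Nut:** I screwed it clockwise about 71° until the torque climbed steeply from about 0.1 to 0.54 N m, then backed it off. The gripper yaw puts the back-off at 90°, give or take about 1.5°. The white line did not shift in the grip. It points about 75° in world axes, against an expected 75.4°.
- **Everything else:** the last top and scene views, compared by eye, show the other two rods and the visible bystanders where they were. The clip and part of the reagent bottle were hidden by the arm in the last top view. The tool still presses lightly on the nut, about 5 N.

**Check that disagreed:** in the blurry scene picture, the head's lower edge looked about 3 mm higher than predicted, while the pin height matched. The picture is low resolution, and I trusted the closer wrist view and the measured arm heights.

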